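Set the slotted stop bracket to the index clip and clamp it

TASK

On the aluminium stoning fixture, slide the slotted steel stop bracket along its bolt slots until its upright wall is in line with the index clip on the fixture's front edge. Then tighten the wing knob over the slot: turn it clockwise, seen from above, about a quarter turn to its stop, so that its bar lies across the bracket and the bracket stays at the clip.

Things in the scene. Friction and masses are not known exactly. Their poses are not given: they have to be found in the camera images.
- stop_wall (a point): Upright wall of the steel L bracket on the fixture plate: 12 mm thick (y), 70 wide (x), top 90 mm above the bench, foot top 40 mm; pinch it across y from above. Point: wall's middle, 76 mm above the bench. Bracket slides only along its y, 80 mm between stops, 3 N friction, stays put. Start: near its +y end; the mark is 24 to 65 mm to -y. Knob is 88 to 168 mm to +y. The loose spare bracket is not used.
- mark (a point): Mark: centre line of the dark steel index clip, 14 mm wide (y), fixed on the graduated plate edge nearest the robot (plate aluminium, 110 x 290 mm, top 34 mm above the bench, immovable). Point: above the plate's edge, 38 mm above the bench; thumb screw top 46 mm. Axes parallel to the wall's, which is on the mark at y = 0 in this frame; the wall's middle has x = 55 mm here.
- knob_grip (a point): Wing knob on the clamp bolt: dark steel bar 46 mm long (y), 12 thick (x), 26 high, from 56 to 82 mm above the bench; 22 mm washer below, top 43 mm. Point: on the upright turning axis, in the bar, 72 mm above the bench. Axes turn with the knob. It stays in place on the plate. The low hex bolt beside it (top 47 mm) is not used.
- clamp_knob (a joint): Turn of the wing knob in rad, growing clockwise seen from above: 0 loose, bar along the slots (its axes parallel to the wall's); 1.57 tight, bar across the slots, at a hard stop. Starts at 0.1 to 0.35, turns against about 0.08 N m, stays where it is left.

How it is judged:
By the outcome, as a careful person would: the job done as asked, in the order asked, and still so for the second after the job is handed in, with the robot touching nothing.
It also fails if it takes over 40 s, if anything falls off the work surface, if the arm or the gripper's body presses on something with over 40 N, if the wrist force passes 120 N, or if a joint passes its speed limit or range.

ROBOT

A 7-joint arm with a two-finger parallel gripper is mounted at the origin on a cart in front of the work surface, level with it; the furniture and walls round the work are solid. World frame = base frame: x ahead of the robot, y to its left, z up, the work surface at z = 0. Lengths are in m, angles in rad, forces in N, time in s.
With the tool pointing down it reaches from about 0.4 to 0.875 m from the base axis. Payload 19.3 kg.
Tool frame: the origin (TCP) lies midway between the tips of the shut fingers; the grasp point (between the pads) lies 19 mm behind it; z points along the fingers, y is the line along which they close (so a half turn about z gives the same grasp; the last joint's range is limited). The gripper opens to 85 mm and grips with 20 to 120 N. Pads are 22 mm wide; open, the fingers measure 114 mm over their backs; the gripper's body (76 mm by 85 mm) begins 54 mm behind the grasp point. The pads swing forward as they close: fully open they stand 13 mm farther back than shut.
Start: joints at [-1.394, 0.521, -0.036, 1.599, 0.021, 1.021, -0.113], TCP at [0.153, 0.606, 0.207] pointing down, gripper open.
Joint ranges: [-2.91, 2.91], [-0.3, 2.13], [-1.5, 1.42], [0.17, 2.43], [-1.26, 4.41], [0.16, 1.93], [-2.52, 2.52]. Speed limits (rad/s): [1.89, 1.89, 2.39, 2.39, 3.01, 3.01, 3.01].

INTERFACE

Orientations are given as a rotation vector (axis times angle).
In Python, from cell import manip, optics, ticket, finder gives the robot as it stands.
- The arm moves only by the shell command python3 -m handwheel 'ROWS' [FORCE]. ROWS is JSON, a list that holds one entry, the list of rows, each a list of 5 numbers: the shift along the tool's x, y, z in m, then the turn about the tool's z in degrees, then the finger opening in m, from 0 to 0.0854. A call has 1 to 20 rows; each row shifts and turns the commanded pose from where the row before left it, along the tool's axes as they then stand; what a row does not reach is not made up. A row lasts 1/10 s, in which the tool goes at most 50 mm and 8.59 degrees, less where a joint would pass 70% of its speed; a pose out of reach is approached as far as the arm can. A call with a gripper value outside its range is refused whole. The fingers move at their own pace and stop on an object; FORCE is the grip in N (left out, the last holds). Time passes only in rows, so rows that do not move let the fingers close. It gives the time, the measured TCP pose, the force, the opening and the grip force at its end, in the units of the state.
- manip.read_state(): the state, without advancing time (a new reading comes with each control period).
- optics.grab_frame(name): name is "side" or "top"; returns the picture (480x640x3 uint8, red, green, blue); there is no depth.
- optics.camera_model(name): a dict with "camera_matrix" (3x3 intrinsics, pixels), "rvec" (rotation vector, rad) and "tvec" (3), from world to camera coordinates, as OpenCV has them. Camera axes: x right, y down, z forward; pixel columns grow to the right and rows downward; lengths in m; the calibration is good to about 2 mm. A picture is of the moment at which its call begins. camera_model takes no time and is no camera call.
- ticket.sign_off(): hands the job in; it is judged then, once.
Trained networks look in the newest picture that a camera, given by its name, has taken for a name from the list of things; names that differ only in an ending like _2 or _b are one class to them, and where a whole thing is asked for, a point or a joint stands for the part that bears it (a point fixed in the world has none). Each returns a list of dicts, best first, with "confidence" (0 to 1); they miss things now and then, are a little off and sometimes report something else, mostly with a low value. They report only what shows in the picture. A call takes as long as a camera call.
- finder.outline_of(camera, name): "pixels" (480x640 bool, what is visible of it) and "uv" ([column, row] in pixels, amid what is visible of it).
The state is a dict: "clock": time; "joint_positions": joint angles; "qvel": joint speeds; "effort": joint torques, N m; "tcp_pos": TCP position; "orientation": TCP orientation; "ft_force": force on the tool from outside, world axes, zero at the start; "moment": the same for the moment, N m; "opening": opening from 0.0 (shut) to 1.0 (fully open); "grip_force": force on a finger pad.
Only numpy, scipy, OpenCV 4.12 (cv2) and the standard library are available. Lean on these libraries where they do the work, as an engineer would, in place of code of your own. Each camera call takes 0.05 s, during which the arm holds its last target. There are 200 camera calls.

## Working session

There is one attempt and no reset: what is moved stays moved. The work goes in short steps, Python scripts to look and compute and a shell command to move; the robot and the scene stay as the last step left them, time stands still between calls to the robot, and variables do not carry over. Pictures are saved under pics/ and viewed, at most 10 in all, crops included, and the job is handed in when it is done.

```bash
mkdir -p pics
cat > h.py <<'E'
import numpy as np, cv2
from cell import manip, optics, ticket, finder
def ray(cam,uv):
    m=optics.camera_model(cam);K=np.array(m["camera_matrix"],float)
    R=cv2.Rodrigues(np.array(m["rvec"],float))[0];t=np.array(m["tvec"],float).ravel()
    d=R.T@np.linalg.inv(K)@np.array([uv[0],uv[1],1.]);return -R.T@t,d
def atz(cam,uv,z):
    c,d=ray(cam,uv);return c+d*(z-c[2])/d[2]
def proj(cam,P):
    m=optics.camera_model(cam)
    return cv2.projectPoints(np.array(P,float).reshape(-1,1,3),np.array(m["rvec"],float),np.array(m["tvec"],float),np.array(m["camera_matrix"],float),None)[0].reshape(-1,2)
def save(n,im): cv2.imwrite("pics/"+n,im[...,::-1])
E
python3 - <<'E'
from h import *
np.set_printoptions(precision=3,suppress=True)
s=manip.read_state();print(s)
for c in("top","side"):
    im=optics.grab_frame(c);save(c+"0.png",im);print(c,ray(c,(320,240)))
    for n in("stop_wall","mark","knob_grip","clamp_knob"):
        for d in finder.outline_of(c,n)[:3]:
            p=d["pixels"];r=cv2.minAreaRect(np.argwhere(p)[:,::-1].astype(np.float32)) if p.any() else None
            print(c,n,round(d["confidence"],2),d["uv"],p.sum(),r)
E
```

```text
{'clock': 0.0, 'joint_positions': array([-1.394,  0.522, -0.036,  1.6  ,  0.021,  1.021, -0.113]), 'qvel': array([ 0.001,  0.001,  0.001,  0.001, -0.001,  0.001, -0.   ]), 'effort': array([  0.001, -92.714,   1.98 , -36.992,   0.018,   0.009,   0.   ]), 'tcp_pos': array([0.153, 0.606, 0.206]), 'orientation': array([-0.387, -3.118,  0.002]), 'ft_force': array([0.843, 0.251, 0.305]), 'moment': array([ 0.009, -0.004,  0.053]), 'grip_force': 0.0, 'opening': 0.9985048447738455}
top (array([ 0.409, -0.113,  0.933]), array([ 0.113, -0.017, -0.994]))
top stop_wall 0.87 [288.8, 236.6] 3076 ((280.4183654785156, 234.17803955078125), (98.71643829345703, 41.740020751953125), 13.324530601501465)
top mark 0.59 [343.6, 284.1] 152 ((342.7115478515625, 281.4422912597656), (7.452413558959961, 21.768890380859375), 11.309932708740234)
top knob_grip 0.51 [275.4, 245.6] 202 ((274.35296630859375, 244.58827209472656), (24.738632202148438, 10.6715669631958), 14.03624439239502)
top clamp_knob 0.7 [273.7, 246.6] 155 ((274.20001220703125, 244.40000915527344), (22.76839828491211, 8.854375839233398), 18.43494987487793)
side (array([0.276, 0.483, 0.655]), array([ 0.293, -0.674, -0.678]))
side stop_wall 0.92 [318.8, 267.3] 5497 ((316.9808044433594, 277.56121826171875), (64.22200012207031, 148.117431640625), 37.98814392089844)
side mark 0.59 [403.9, 248.2] 427 ((403.6792907714844, 247.12265014648438), (31.318206787109375, 18.268951416015625), 15.945395469665527)
side knob_grip 0.95 [322.6, 278.9] 749 ((321.1999816894531, 275.4000244140625), (25.930675506591797, 39.84469223022461), 18.434947967529297)
side clamp_knob 0.7 [322.7, 273.4] 693 ((321.1018981933594, 275.3534851074219), (25.33853530883789, 38.88252258300781), 16.389541625976562)
```

Run:
```python
import cv2
a=cv2.imread("pics/top0.png")[160:340,220:420];b=cv2.imread("pics/side0.png")[170:400,220:500]
cv2.imwrite("pics/top0c.png",cv2.resize(a,None,fx=3.3,fy=3.3,interpolation=2));cv2.imwrite("pics/side0c.png",cv2.resize(b,None,fx=2.6,fy=2.6,interpolation=2))
```

```text
(no output)
```

View pics/top0c.png

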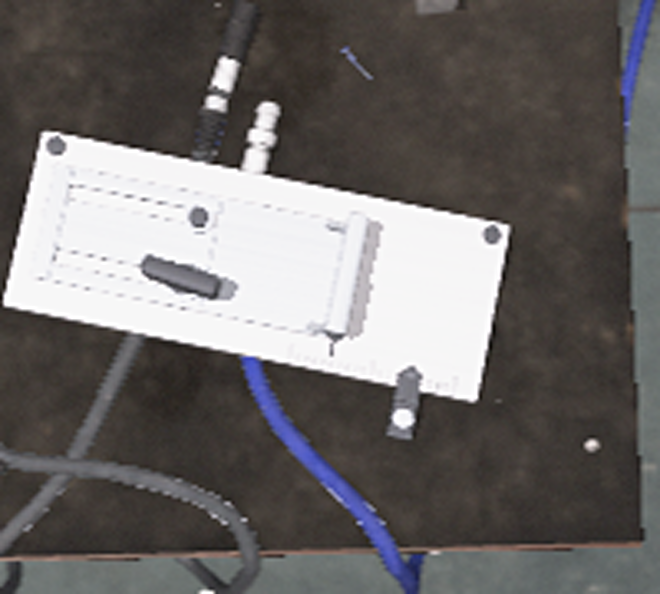

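View pics/side0c.png

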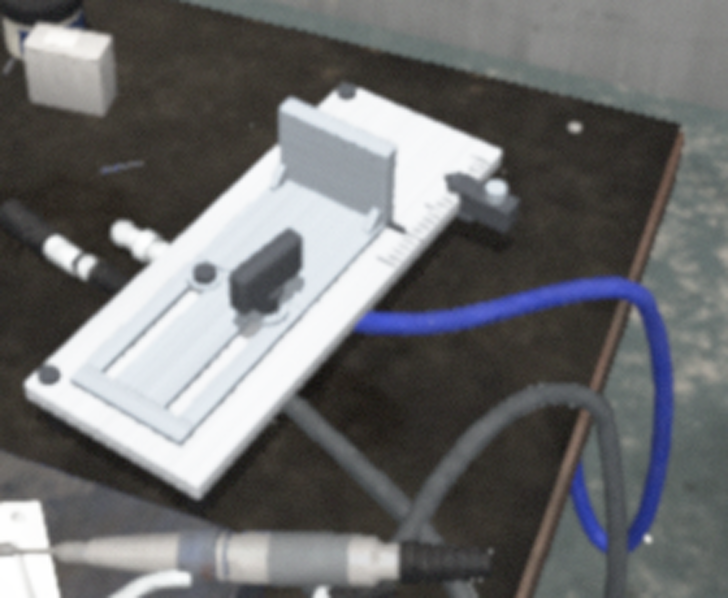

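The top view shows the white plate (corners in the crop at about (42,131), (510,228), (477,402) and (5,303)). The wall top runs from (356,213) to (339,333), the clip lies at about (408,375) to (400,435), and the knob bar runs from (145,265) to (220,290). The side view agrees with this. Next I work out metric positions.

```bash
cat > m.py <<'E'
from h import *
np.set_printoptions(precision=4,suppress=True)
f=lambda x,y:(220+x/3.3,160+y/3.3)
g=lambda x,y:(220+x/2.6,170+y/2.6)
C=np.array([atz("top",f(*p),.034) for p in[(42,131),(510,228),(477,402),(5,303)]])
print(C, [np.linalg.norm(C[i]-C[i-1]) for i in range(4)])
C2=np.array([atz("side",g(*p),.034) for p in[(348,84),(503,152),(200,490),(25,388)]]);print("side corners",C2)
ey=(C[0]-C[1]+C[3]-C[2]);ey/=np.linalg.norm(ey);print("ey",ey,"yaw",np.degrees(np.arctan2(-ey[0],ey[1])))
ey2=C2[2]-C2[1]+C2[3]-C2[0];ey2/=np.linalg.norm(ey2);print("yaw2",np.degrees(np.arctan2(-ey2[0],ey2[1])))
W=[atz("top",f(*p),.09) for p in[(356,213),(339,333)]];w=(W[0]+W[1])/2;print("wall",W,w,np.linalg.norm(W[0]-W[1]))
W2=[atz("side",g(*p),.09) for p in[(288,101),(393,146)]];print("wall side",W2,(W2[0]+W2[1])/2)
M=[atz("top",f(*p),z) for p,z in[((408,375),.042),((399,436),.04),((403,418),.046)]];print("mark",np.array(M))
print("mark side",atz("side",g(497,188),.046))
K=[atz("top",f(*p),.082) for p in[(147,262),(219,286)]];print("knob",K,np.mean(K,0))
K2=[atz("side",g(*p),.082) for p in[(235,284),(296,235)]];print("knob side",K2,np.mean(K2,0))
ey3=np.array([ey[0],ey[1],0])
for m in M: print("wall-mark along ey",(w-m)@ey)
print("knob-wall",(np.mean(K,0)-w)@ey)
E
python3 m.py
```

```text
[[ 0.5959  0.0448  0.034 ]
 [ 0.5307 -0.2381  0.034 ]
 [ 0.4262 -0.2145  0.034 ]
 [ 0.4914  0.0668  0.034 ]] [np.float64(0.10681083446261205), np.float64(0.2902817420933149), np.float64(0.10704703462639717), np.float64(0.28876123656205455)]
side corners [[ 0.5279 -0.2348  0.034 ]
 [ 0.4235 -0.2103  0.034 ]
 [ 0.4869  0.0722  0.034 ]
 [ 0.593   0.0489  0.034 ]]
ey [0.2252 0.9743 0.    ] yaw -13.017205057636616
yaw2 -12.789408794166654
wall [array([ 0.5334, -0.1431,  0.09  ]), array([ 0.4654, -0.1318,  0.09  ])] [ 0.4994 -0.1374  0.09  ] 0.06891265679911301
wall side [array([ 0.5302, -0.1442,  0.09  ]), array([ 0.4651, -0.1307,  0.09  ])] [ 0.4977 -0.1374  0.09  ]
mark [[ 0.4429 -0.1732  0.042 ]
 [ 0.4071 -0.167   0.04  ]
 [ 0.4176 -0.1693  0.046 ]]
mark side [ 0.4152 -0.1669  0.046 ]
knob [array([ 0.5088, -0.0235,  0.082 ]), array([ 0.4942, -0.0643,  0.082 ])] [ 0.5015 -0.0439  0.082 ]
knob side [array([ 0.5054, -0.0143,  0.082 ]), array([ 0.4905, -0.0571,  0.082 ])] [ 0.498  -0.0357  0.082 ]
wall-mark along ey 0.04759222111098284
wall-mark along ey 0.049598910603636394
wall-mark along ey 0.04946697964754809
knob-wall 0.09161128152770769
```

```bash
python3 -m handwheel '[[[-0.0346,-0.028,0,0,0.0854],[-0.0346,-0.028,0,0,0.0854],[-0.0346,-0.028,0,0,0.0854],[-0.0346,-0.028,0,0,0.0854],[-0.0346,-0.028,0,0,0.0854],[-0.0346,-0.028,0,0,0.0854],[-0.0346,-0.028,0,0,0.0854],[-0.0346,-0.028,0,0,0.0854],[-0.0346,-0.028,0,0,0.0854],[-0.0346,-0.028,0,0,0.0854],[-0.017,-0.0356,0,0,0.05],[-0.017,-0.0356,0,0,0.05],[-0.017,-0.0356,0,0,0.05],[-0.017,-0.0356,0,0,0.05],[-0.017,-0.0356,0,0,0.05],[-0.017,-0.0356,0,0,0.05],[-0.017,-0.0356,0,0,0.05],[-0.017,-0.0356,0,0,0.05],[-0.017,-0.0356,0,0,0.05],[-0.017,-0.0356,0,0,0.05]]]'
cat > go.py <<'E'
import sys
from h import *
def go(x,y,z,yaw):  # yaw of tool y vs world y, deg ccw from above
    s=manip.read_state();R=cv2.Rodrigues(s["orientation"])[0]
    cy=np.degrees(np.arctan2(-R[0,1],R[1,1]));turn=-((yaw-cy+90)%180-90)
    print("shift mm",np.round(1e3*R.T@(np.array([x,y,z])-s["tcp_pos"]),1),"turn",round(turn,2),"yaw",round(cy,2))
    print("t",s["clock"],"tcp",np.round(s["tcp_pos"],4),"q",np.round(s["joint_positions"],2),"F",np.round(s["ft_force"],1),"open",s["opening"],"zaxis",np.round(R[:,2],3))
if __name__=="__main__": go(*map(float,sys.argv[1:]))
E
python3 go.py .4985 -.1374 .057 -13
```

```text
clock: 2.5
tcp_pos: [0.4978, -0.1384, 0.207]
orientation: [0.386, 3.117, 0.0]
ft_force: [0.9, 0.6, -0.6]
opening: 0.588
grip_force: 0.0
shift mm [ -0.3   1.1 150. ] turn -1.13 yaw -14.13
t 2.5 tcp [ 0.4978 -0.1384  0.207 ] q [-0.04  0.36  0.25  1.89 -0.11  0.9   1.59] F [ 0.9  0.6 -0.6] open 0.5880846397376628 zaxis [ 0.  0. -1.]
```

```bash
python3 -m handwheel '[[[0,0.001,0.04,-1.1,0.05],[0,0,0.04,0,0.05],[0,0,0.03,0,0.05],[0,0,0.025,0,0.05],[0,0,0.015,0,0.05],[0,0,0,0,0.05]]]'; python3 go.py .4985 -.1374 .057 -13
python3 - <<'E'
from h import *
im=optics.grab_frame("side");save("s1.png",cv2.resize(im[120:360,220:500],None,fx=2.5,fy=2.5))
E
```

```text
clock: 3.1
tcp_pos: [0.4969, -0.1356, 0.0552]
orientation: [-0.357, -3.118, -0.0]
ft_force: [-0.0, 0.1, -0.3]
opening: 0.584
grip_force: 0.0
shift mm [-2.  -1.4 -1.8] turn -0.04 yaw -13.04
t 3.1 tcp [ 0.4969 -0.1356  0.0552] q [ 0.02  0.59  0.18  2.01 -0.19  0.56  1.67] F [-0.   0.1 -0.3] open 0.5835870091373366 zaxis [-0.003  0.    -1.   ]
```

View pics/s1.png

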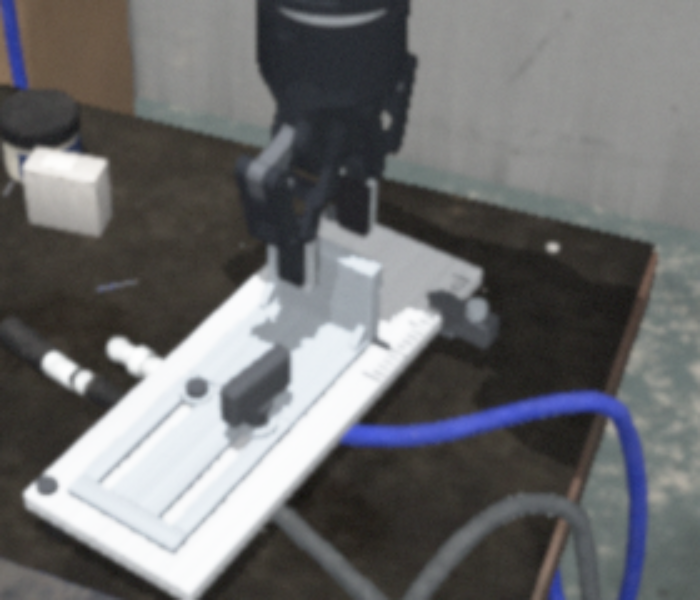

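The fingers straddle the wall, one on each side, well clear of the foot and the knob. Next I close them.

```bash
python3 -m handwheel '[[[0,0,0,0,0.0],[0,0,0,0,0.0],[0,0,0,0,0.0],[0,0,0,0,0.0],[0,0,0,0,0.0],[0,0,0,0,0.0]]]' 40; python3 go.py .4985 -.1374 .057 -13
```

```text
clock: 3.75
tcp_pos: [0.4985, -0.1358, 0.0578]
orientation: [0.356, 3.12, 0.0]
ft_force: [-2.2, 1.4, 9.6]
opening: 0.122
grip_force: 39.3
shift mm [-0.4 -1.6  0.8] turn -0.03 yaw -13.03
t 3.75 tcp [ 0.4985 -0.1358  0.0578] q [ 0.02  0.58  0.18  2.01 -0.19  0.56  1.67] F [-2.2  1.4  9.6] open 0.12204287978267495 zaxis [ 0.001 -0.    -1.   ]
```

```bash
python3 -m handwheel '[[[0,-0.01,0,0,0.0],[0,-0.01,0,0,0.0],[0,-0.01,0,0,0.0],[0,-0.01,0,0,0.0],[0,-0.007,0,0,0.0],[0,-0.003,0,0,0.0],[0,0,0,0,0.0],[0,0,0,0,0.0]]]'; python3 go.py .4985 -.1358 .057 -13
python3 - <<'E'
from h import *
for c in("top","side"):
    im=optics.grab_frame(c);save(c+"2f.png",im)
    for n in("mark","stop_wall","knob_grip"):
        for d in finder.outline_of(c,n)[:1]: print(c,n,d["confidence"],d["uv"],d["pixels"].sum())
im=cv2.imread("pics/top2f.png")[200:320,260:400];im2=cv2.imread("pics/side2f.png")[190:300,290:450]
cv2.imwrite("pics/t2.png",np.vstack([cv2.resize(im,(420,360),interpolation=2)[150:],cv2.resize(im2,(420,289),interpolation=2)]))
E
```

```text
clock: 4.55
tcp_pos: [0.4873, -0.1852, 0.0578]
orientation: [0.357, 3.119, -0.001]
ft_force: [-1.1, -2.9, 7.2]
opening: 0.124
grip_force: 39.3
shift mm [ 0.3 50.7  0.8] turn -0.07 yaw -13.07
t 4.55 tcp [ 0.4873 -0.1852  0.0578] q [ 0.12  0.59  0.17  2.   -0.18  0.57  1.76] F [-1.1 -2.9  7.2] open 0.12439387237953595 zaxis [ 0.002 -0.001 -1.   ]
top mark 0.59 [273.0, 244.5] 178
top stop_wall 0.9 [288.6, 237.8] 1517
top knob_grip 0.68 [276.0, 244.6] 188
side mark 0.67 [404.4, 249.6] 420
side stop_wall 0.62 [348.5, 250.1] 4819
side knob_grip 0.85 [320.0, 276.4] 715
```

View pics/t2.png

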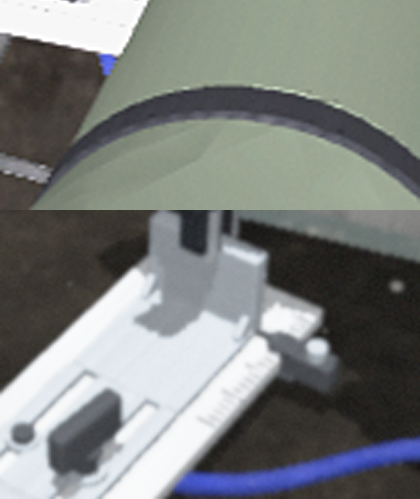

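The top view is blocked by the arm. In the side view the wall's near edge is at about the clip. Next I release, back off and check the alignment from both cameras.

```bash
python3 -m handwheel '[[[0,0,0,0,0.05],[0,0,0,0,0.05],[0,0,0,0,0.05],[0,0,0,0,0.05],[0,0,-0.04,0,0.05],[0,0,-0.045,0,0.05],[0,0,-0.045,0,0.05],[0,0.045,0,0,0.05],[0,0.045,0,0,0.05],[0,0.045,0,0,0.05],[0,0.045,0,0,0.05],[0,0.045,0,0,0.05],[0,0.045,0,0,0.05],[0,0.045,0,0,0.05],[0,0.045,0,0,0.05],[0,0.0,0,0,0.05]]]'
python3 - <<'E'
from h import *
for c in("top","side"):
    im=optics.grab_frame(c);save(c+"3f.png",im)
    for n in("mark","stop_wall","knob_grip"):
        for d in finder.outline_of(c,n)[:1]: print(c,n,d["confidence"],d["uv"],d["pixels"].sum())
a=cv2.imread("pics/top3f.png")[215:305,220:380];b=cv2.imread("pics/side3f.png")[190:310,290:450]
cv2.imwrite("pics/t3.png",cv2.resize(a,(800,450),interpolation=2));cv2.imwrite("pics/s3.png",cv2.resize(b,(800,600),interpolation=2))
E
```

```text
clock: 6.55
tcp_pos: [0.5677, 0.1731, 0.1862]
orientation: [-0.345, -3.122, -0.004]
ft_force: [-0.1, -0.6, 0.8]
opening: 0.587
grip_force: 0.0
top stop_wall 0.66 [313.8, 240.2] 2995
top knob_grip 0.76 [276.9, 243.7] 207
side mark 0.9 [405.1, 247.4] 370
side stop_wall 0.94 [347.9, 247.7] 4880
side knob_grip 0.75 [323.2, 276.8] 652
```

View pics/t3.png

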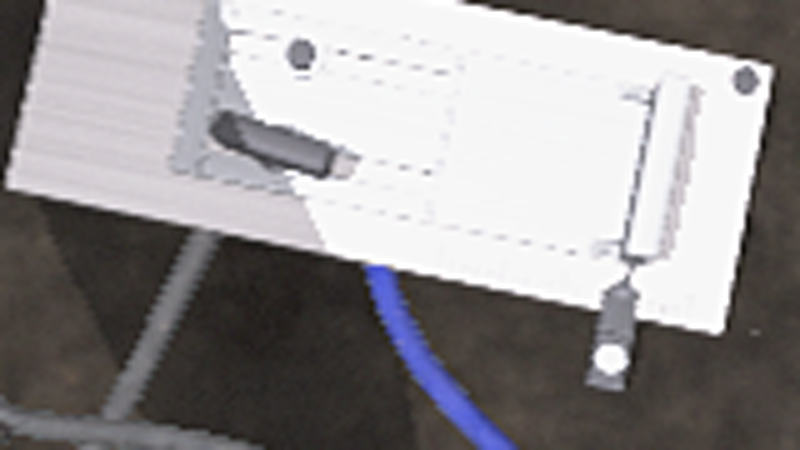

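View pics/s3.png

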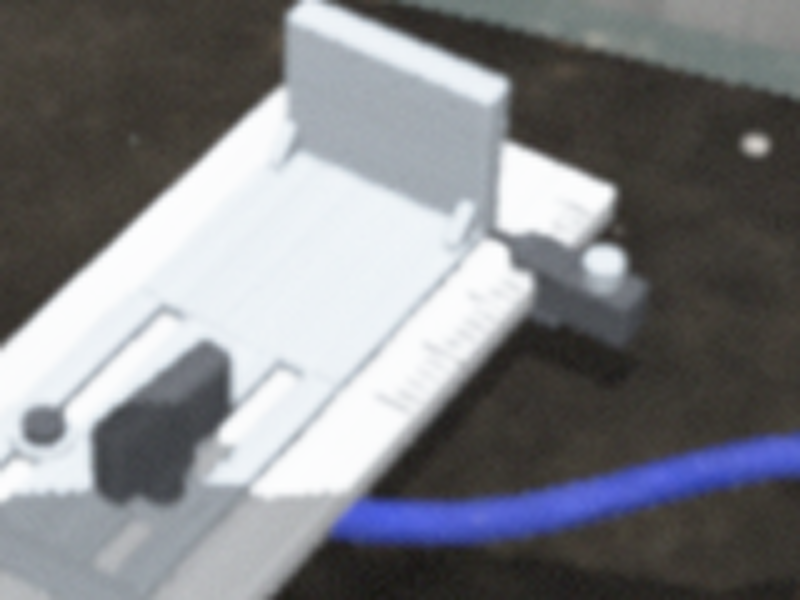

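Both views show the wall close to the clip: in the top crop the wall foot's pointer tip is at about (629,270) and the clip tip at about (620,282). Next I put numbers on the remaining offset and the knob.

Run:
```python
from h import *
np.set_printoptions(precision=4,suppress=True)
f=lambda x,y:(220+x/5,215+y/5)
g=lambda x,y:(290+x/5,190+y/5)
ey=np.array([.2245,.9745,0]);ex=np.array([.9745,-.2245,0])
def s(l,c,uv,z):
    p=atz(c,uv,z);print(l,c,p,"y mm",round(1e3*p@ey,1),"x",round(1e3*p@ex,1))
s("wall","top",f(675,78),.09);s("wall","top",f(647,256),.09)
s("ptr","top",f(629,270),.04)
s("clip tip","top",f(621,282),.042);s("clip end","top",f(607,386),.042);s("screw","top",f(610,357),.046)
s("wall","side",g(303,8),.09);s("wall","side",g(500,90),.09)
s("ptr","side",g(503,238),.04)
s("screw","side",g(605,256),.046)
for l,z,p in[("clip L",.042,(525,285)),("clip far tip",.042,(540,237))]: s(l,"side",g(*p),z)
s("knob-a","top",f(225,128),.082);s("knob-b","top",f(325,155),.082)
s("knob-a","side",g(105,425),.082);s("knob-b","side",g(216,352),.082)
```

```text
wall top [ 0.521  -0.1936  0.09  ] y mm -71.7 x 551.1
wall top [ 0.4546 -0.1811  0.09  ] y mm -74.4 x 483.7
ptr top [ 0.4519 -0.1779  0.04  ] y mm -71.9 x 480.4
clip tip top [ 0.4472 -0.1744  0.042 ] y mm -69.6 x 475.0
clip end top [ 0.407  -0.1678  0.042 ] y mm -72.2 x 434.3
screw top [ 0.4181 -0.1691  0.046 ] y mm -70.9 x 445.4
wall side [ 0.5181 -0.1915  0.09  ] y mm -70.2 x 547.9
wall side [ 0.4533 -0.1773  0.09  ] y mm -71.0 x 481.5
ptr side [ 0.4472 -0.1718  0.04  ] y mm -67.0 x 474.4
screw side [ 0.4161 -0.1691  0.046 ] y mm -71.3 x 443.5
clip L side [ 0.4347 -0.153   0.042 ] y mm -51.5 x 458.0
clip far tip side [ 0.4369 -0.1741  0.042 ] y mm -71.6 x 464.8
knob-a top [ 0.5065 -0.0243  0.082 ] y mm 90.0 x 499.0
knob-b top [ 0.4955 -0.0618  0.082 ] y mm 51.1 x 496.7
knob-a side [ 0.5077 -0.0215  0.082 ] y mm 93.1 x 499.5
knob-b side [ 0.4913 -0.0568  0.082 ] y mm 55.0 x 491.5
```

Run:
```python
import cv2,numpy as np
a=cv2.imread("pics/top3f.png")[226:298,332:372];b=cv2.imread("pics/side3f.png")[187:259,345:423]
def st(x,k): 
    x=cv2.resize(x,None,fx=k,fy=k,interpolation=2); return x
A=st(a,8);B=st(b,6);B=np.vstack([B,np.zeros((A.shape[0]-B.shape[0],B.shape[1],3),np.uint8)])
L=lambda x:np.where(x>150,np.clip((x.astype(float)-150)*1.1+120,0,255),x*.8).astype(np.uint8)
cv2.imwrite("pics/z.png",np.hstack([A,B]));print(A.shape,B.shape)
# wall strips along top: brightness profile in top image
im=cv2.cvtColor(cv2.imread("pics/top3f.png"),6)
for r in(236,246,256,262,266,270,272,276,280,284,288,290): print(r,im[r,336:364])
```

```text
(576, 320, 3) (576, 468, 3)
236 [246 246 246 246 246 246 246 246 246 247 247 249 253 234 131 238 249 246
 246 246 240 207 201 200 244 248 247 247]
246 [246 246 246 246 246 246 246 246 245 246 249 233 128 236 249 246 246 245
 239 216 206 205 202 244 248 247 247 247]
256 [246 246 246 246 246 246 246 247 249 236 124 236 249 247 246 245 241 220
 204 204 246 249 247 247 247 247 247 247]
262 [247 247 244 243 249 249 251 252 209 146 243 249 246 245 245 237 209 207
 205 246 248 247 247 247 247 247 247 247]
266 [248 246 232 220 237 245 243 217 113 117 117 112 141 181 191 194 205 204
 245 248 247 247 247 247 247 247 247 247]
270 [247 247 247 247 247 248 250 254 251 129 247 251 248 247 247 247 247 247
 247 247 247 247 247 247 247 247 247 247]
272 [247 247 247 249 252 230 142 135 136 130 198 253 250 248 247 247 247 247
 247 247 247 247 247 247 247 247 247 247]
276 [129 179 245 250 179 138 139 137 133 133 132 215 251 247 246 248 232 242
 243 241 248 244 244 247 247 247 247 249]
280 [ 65  64  61 110 145 147 140 136 134 138 109  43  41  51  58  65  66  76
  77 100 137 217 255 255 255 255 255 255]
284 [ 66  62  87 135 244 255 255 249 178 110  61  44  57  66  65  67  67  66
  64  61  60  61  59  60  58  58  64  61]
288 [ 64  58 111 192 253 253 251 255 243  98  44  58  65  60  58  58  61  64
  61  65  62  61  58  58  58  63  64  65]
290 [ 58  94 131 141 138 137 135 135 106  46  59  67  64  62  55  58  60  61
  65  67  64  64  60  59  59  62  63  69]
```

View pics/z.png

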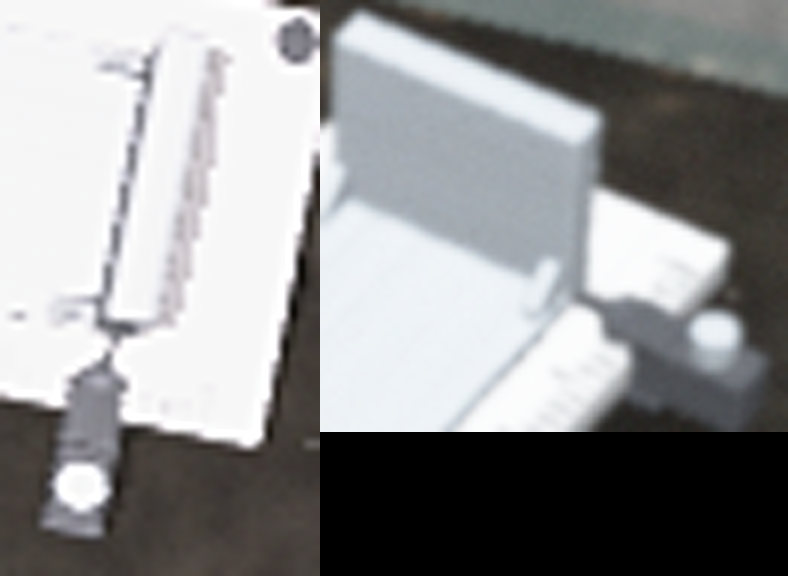

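In the zoom, the foot's pointer is at column 345.0 on row 270 of the top image. The clip's centre line, extended to that row, is at about 344.5, so the wall overshot by about 1 mm. I'll regrasp and nudge it back 1 mm.

```bash
python3 go.py .4873 -.1852 .0575 -13.05
```

```text
shift mm [  -1.  -359.7  129.5] turn -0.07 yaw -13.12
t 6.95 tcp [0.5679 0.1653 0.187 ] q [-0.5   0.5   0.17  1.72 -0.1   0.93  1.05] F [-0.1 -0.4  0.3] open 0.5813133072662885 zaxis [ 0. -0. -1.]
```

```bash
python3 -m handwheel '[[[0,-0.045,0,0,0.05],[0,-0.045,0,0,0.05],[0,-0.045,0,0,0.05],[0,-0.045,0,0,0.05],[0,-0.045,0,0,0.05],[0,-0.045,0,0,0.05],[-0.001,-0.045,0,0,0.05],[0,-0.0345,0,0,0.05],[0,-0.01,0,0,0.05],[0,0,0,0,0.05],[0,0,0,0,0.05],[0,0,0.045,0,0.05],[0,0,0.045,0,0.05],[0,0,0.03,0,0.05],[0,0,0.01,0,0.05],[0,0,0,0,0.05]]]'; python3 go.py .4873 -.1852 .0575 -13.05
```

```text
clock: 8.55
tcp_pos: [0.4876, -0.1831, 0.0562]
orientation: [-0.354, -3.12, -0.001]
ft_force: [0.2, -0.1, 0.6]
opening: 0.584
grip_force: 0.0
shift mm [-0.2 -2.1 -1.3] turn 0.09 yaw -12.96
t 8.55 tcp [ 0.4876 -0.1831  0.0562] q [ 0.12  0.59  0.18  2.   -0.18  0.57  1.76] F [ 0.2 -0.1  0.6] open 0.58430404539533 zaxis [-0.002  0.001 -1.   ]
```

```bash
python3 -m handwheel '[[[0,0,0,0,0.0],[0,0,0,0,0.0],[0,0,0,0,0.0],[0,0,0,0,0.0],[0,0,0,0,0.0],[0,0,0,0,0.0]]]' 40; python3 go.py .4875 -.1842 .0575 -13.05
```

```text
clock: 9.15
tcp_pos: [0.4886, -0.1844, 0.0583]
orientation: [0.357, 3.119, -0.0]
ft_force: [-2.0, 0.9, 11.8]
opening: 0.124
grip_force: 39.4
shift mm [ 1.1 -0.1  0.8] turn 0.01 yaw -13.04
t 9.15 tcp [ 0.4886 -0.1844  0.0583] q [ 0.12  0.59  0.18  2.   -0.18  0.57  1.76] F [-2.   0.9 11.8] open 0.12401254875782046 zaxis [ 0.002 -0.    -1.   ]
```

```bash
cat > k.py <<'E'
from h import *
from scipy.optimize import minimize
T={}
for c,(u,v) in(("top",(275,245)),("side",(321,274))):
    g=cv2.cvtColor(cv2.imread(f"pics/{c}0.png"),6)
    m=(g<115).astype(np.uint8);l=cv2.connectedComponents(m)[1];m=(l==l[v,u])
    T[c]=m[v-40:v+40,u-40:u+40].astype(float),u-40,v-40;print(c,m.sum())
def cost(p,full=False):
    x,y,a=p;e=np.array([np.sin(a),np.cos(a)]);n=np.array([e[1],-e[0]]);J=[]
    P=[[*(np.array([x,y])+i*.023*e+j*.006*n),z] for i in(-1,1) for j in(-1,1) for z in(.056,.082)]
    for c,(m,u0,v0) in T.items():
        h=cv2.convexHull((proj(c,P)-[u0,v0]).astype(np.float32));q=np.zeros((640,640),np.uint8)
        cv2.fillConvexPoly(q,np.round((h*8+3.5)*16).astype(np.int32),255,shift=4)
        q=cv2.resize(q,(80,80),interpolation=cv2.INTER_AREA)/255.
        J.append(np.abs(q-m).sum())
    return J if full else sum(J)
for x0 in((.500,-.040,.4),(.498,-.044,.5)):
    r=minimize(cost,x0,method="Nelder-Mead",options=dict(initial_simplex=np.array(x0)+np.array([[0,0,0],[.004,0,0],[0,.004,0],[0,0,.1]]),xatol=1e-5))
    print(r.x[:2],"bar yaw",-np.degrees(r.x[2]),r.fun,cost(r.x,True))
E
python3 k.py; python3 -m handwheel '[[[0,0,0,0,0.05],[0,0,0,0,0.05],[0,0,0,0,0.05],[0,0,0,0,0.05],[0,0,-0.04,0,0.05],[0,0,-0.045,0,0.05],[0,0,-0.045,0,0.05],[0,0,0,0,0.05],[0,0,0,0,0.05]]]'
```

```text
top 101683
side 541
[ 0.4980839  -0.03548427] bar yaw -10.565830897875813 4402.203921568627 [np.float64(4276.047058823529), np.float64(126.15686274509804)]
[ 0.498085   -0.03535227] bar yaw -10.166784854420275 4402.117647058823 [np.float64(4276.0392156862745), np.float64(126.078431372549)]
clock: 10.05
tcp_pos: [0.4881, -0.1842, 0.1876]
orientation: [0.356, 3.119, -0.0]
ft_force: [0.6, -0.1, -0.6]
opening: 0.587
grip_force: 0.0
```

```bash
sed -i 's/m=(l==l\[v,u\])/w=l[v-4:v+5,u-4:u+5];m=(l==np.bincount(w[w>0]).argmax())/' k.py; python3 k.py; sed 's/0\.png/3f.png/;s/g<115/g<95/' k.py > k3.py; python3 k3.py
```

```text
top 86
side 541
[ 0.49964416 -0.03964517] bar yaw -10.19015364707999 280.62745098039215 [np.float64(149.96078431372547), np.float64(130.66666666666666)]
[ 0.49979384 -0.03960525] bar yaw -10.353319375989308 280.4392156862745 [np.float64(148.8156862745098), np.float64(131.6235294117647)]
top 55
side 408
[ 0.49980131 -0.0389307 ] bar yaw -9.35258337010943 394.39607843137253 [np.float64(155.01176470588234), np.float64(239.38431372549022)]
[ 0.49982751 -0.03861159] bar yaw -8.742415726306808 395.0078431372549 [np.float64(156.94901960784313), np.float64(238.05882352941177)]
```

```bash
sed -i 's/g<115/g<(t if c=="top" else 110)/;s/^T={}/import sys;t=int(sys.argv[1]);T={}/' k.py; for t in 140 160 185; do python3 k.py $t|sed -n '1,3p'; done
```

```text
top 170
side 475
[ 0.49986799 -0.04009932] bar yaw -10.431598633301624 277.0627450980392 [np.float64(80.29019607843136), np.float64(196.77254901960785)]
top 191
side 475
[ 0.49998144 -0.0403101 ] bar yaw -10.471508539221743 264.4980392156863 [np.float64(64.90196078431373), np.float64(199.59607843137258)]
top 219
side 475
[ 0.49989657 -0.04071744] bar yaw -11.402818170432816 291.5019607843137 [np.float64(86.14901960784313), np.float64(205.3529411764706)]
```

```bash
python3 -m handwheel '[[[0.0052,0.0358,0,0,0.05],[0.0052,0.0358,0,0,0.05],[0.0052,0.0358,0,0,0.05],[0.0052,0.0358,0,0,0.05],[0,0,0,8.2,0.05],[0,0,0,8.2,0.05],[0,0,0,8.2,0.05],[0,0,0,8.2,0.05],[0,0,0,8.2,0.05],[0,0,0,8.2,0.05],[0,0,0,8.2,0.05],[0,0,0,8.2,0.05],[0,0,0,8.2,0.05],[0,0,0,8.2,0.05],[0,0,0,8.2,0.05],[0,0,0,8.2,0.05],[0,0,0,0,0.05],[0,0,0,0,0.05]]]'; python3 go.py .4999 -.0402 .054 -111
```

```text
clock: 11.85
tcp_pos: [0.4993, -0.04, 0.186]
orientation: [-2.592, -1.775, 0.003]
ft_force: [-1.2, 1.2, 0.6]
opening: 0.587
grip_force: 0.0
shift mm [1.00e-01 8.00e-01 1.32e+02] turn -0.18 yaw -111.18
t 11.85 tcp [ 0.4993 -0.04    0.186 ] q [-0.52  0.42  0.64  1.97 -0.32  0.86 -0.08] F [-1.2  1.2  0.6] open 0.5867234450956129 zaxis [-0.001 -0.001 -1.   ]
```

```bash
python3 -m handwheel '[[[0,0,0.04,0,0.05],[0,0,0.04,0,0.05],[0,0,0.025,0,0.05],[0,0,0.017,0,0.05],[0,0,0.01,0,0.05],[0,0,0,0,0.05]]]'; python3 go.py .4999 -.0402 .054 -111
python3 - <<'E'
from h import *
im=optics.grab_frame("side");save("s4.png",cv2.resize(im[170:350,220:440],None,fx=3.3,fy=3.3))
E
```

```text
clock: 12.45
tcp_pos: [0.4991, -0.0402, 0.0539]
orientation: [-2.594, -1.771, 0.002]
ft_force: [-1.1, 0.5, 0.1]
opening: 0.587
grip_force: 0.0
shift mm [ 0.3  0.7 -0.1] turn -0.34 yaw -111.34
t 12.45 tcp [ 0.4991 -0.0402  0.0539] q [-0.38  0.62  0.47  2.06 -0.51  0.57  0.07] F [-1.1  0.5  0.1] open 0.5866182247757974 zaxis [-0.002 -0.    -1.   ]
```

View pics/s4.png

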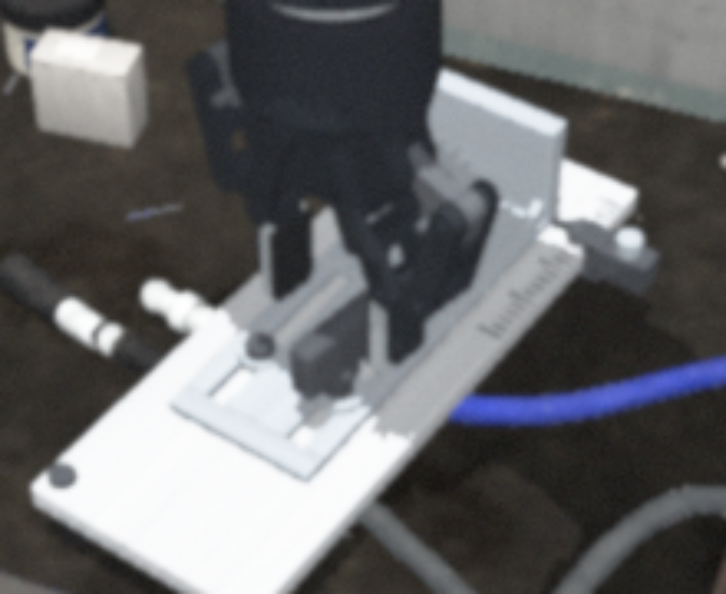

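The open fingers straddle the bar, with the near finger at about (395,335) and the far one at about (290,270), clear of the hex bolt. Next I close.

```bash
python3 -m handwheel '[[[0,0,0,0,0.0],[0,0,0,0,0.0],[0,0,0,0,0.0],[0,0,0,0,0.0],[0,0,0,0,0.0],[0,0,0,0,0.0]]]' 40; python3 go.py .4999 -.0402 .054 -111
```

```text
clock: 13.1
tcp_pos: [0.5, -0.0398, 0.0555]
orientation: [2.595, 1.77, 0.001]
ft_force: [-2.5, 1.0, 10.1]
opening: 0.113
grip_force: 39.1
shift mm [-0.4  0.1  1.5] turn -0.41 yaw -111.41
t 13.1 tcp [ 0.5    -0.0398  0.0555] q [-0.38  0.62  0.47  2.06 -0.51  0.57  0.07] F [-2.5  1.  10.1] open 0.11273278630377018 zaxis [ 0.001  0.    -1.   ]
```

```bash
python3 -m handwheel '[[[0,0,0,6,0.0],[0,0,0,6,0.0],[0,0,0,6,0.0],[0,0,0,6,0.0],[0,0,0,6,0.0],[0,0,0,6,0.0],[0,0,0,6,0.0],[0,0,0,6,0.0],[0,0,0,6,0.0],[0,0,0,6,0.0],[0,0,0,6,0.0],[0,0,0,6,0.0],[0,0,0,3,0.0],[0,0,0,0,0.0]]]'; python3 go.py .4999 -.0402 .054 -193; python3 -c "
from h import *;print(manip.read_state()['moment'])"
```

```text
clock: 14.5
tcp_pos: [0.5001, -0.04, 0.0555]
orientation: [-3.136, 0.179, -0.002]
ft_force: [-2.9, -0.1, 11.5]
opening: 0.117
grip_force: 39.6
shift mm [-0.2  0.2  1.5] turn 6.46 yaw 173.46
t 14.5 tcp [ 0.5001 -0.04    0.0555] q [-0.6   0.75  0.81  2.07 -0.86  0.71 -0.9 ] F [-2.9 -0.1 11.5] open 0.11711228368757702 zaxis [ 0.001  0.    -1.   ]
[-0.03218479  0.54530919 -0.04097662]
```

Lateral force is low, so the grip is well centred. Next I turn on to the stop.

```bash
python3 -m handwheel '[[[0,0,0,3,0.0],[0,0,0,2,0.0],[0,0,0,1.5,0.0],[0,0,0,0,0.0]]]'; python3 go.py .4999 -.0402 .054 -193; python3 -c "
from h import *;print(manip.read_state()['moment'])"; python3 -m handwheel '[[[0,0,0,2,0.0],[0,0,0,1,0.0],[0,0,0,0,0.0]]]'; python3 go.py .4999 -.0402 .054 -193; python3 -c "
from h import *;print(manip.read_state()['moment'])"
```

```text
clock: 14.9
tcp_pos: [0.5001, -0.04, 0.0555]
orientation: [-3.121, 0.355, -0.002]
ft_force: [-2.6, -0.7, 9.9]
opening: 0.113
grip_force: 39.5
shift mm [-0.2  0.2  1.5] turn 0.02 yaw 167.02
t 14.9 tcp [ 0.5001 -0.04    0.0555] q [-0.62  0.76  0.84  2.07 -0.89  0.72 -0.99] F [-2.6 -0.7  9.9] open 0.11254779520803002 zaxis [ 0.001  0.    -1.   ]
[-0.0341787   0.46361761  0.08563644]
clock: 15.2
tcp_pos: [0.5001, -0.04, 0.0555]
orientation: [-3.111, 0.436, -0.002]
ft_force: [-2.8, -1.5, 10.2]
opening: 0.112
grip_force: 40.3
shift mm [-0.2  0.3  1.5] turn -2.94 yaw 164.06
t 15.2 tcp [ 0.5001 -0.04    0.0555] q [-0.62  0.77  0.85  2.07 -0.9   0.73 -1.03] F [-2.8 -1.5 10.2] open 0.11200414297221659 zaxis [ 0.001  0.    -1.   ]
[-0.14175143  0.45488157  0.25731269]
```

```bash
python3 -m handwheel '[[[0,0,0,2,0.0],[0,0,0,1,0.0],[0,0,0,0,0.0]]]'; python3 go.py .4999 -.0402 .054 -193; python3 -c "
from h import *;print(manip.read_state()['moment'])"
```

```text
clock: 15.5
tcp_pos: [0.5001, -0.04, 0.0555]
orientation: [-3.099, 0.516, -0.001]
ft_force: [-2.8, -0.6, 10.2]
opening: 0.109
grip_force: 43.6
shift mm [-0.2  0.3  1.5] turn -5.92 yaw 161.08
t 15.5 tcp [ 0.5001 -0.04    0.0555] q [-0.63  0.77  0.87  2.07 -0.91  0.74 -1.07] F [-2.8 -0.6 10.2] open 0.10939170417034903 zaxis [ 0.001  0.    -1.   ]
[-0.14841425  0.49584125  0.61728316]
```

The moment has risen to 0.62 N m, so the knob is at its hard stop. Next I release, retreat and check.

```bash
python3 -m handwheel '[[[0,0,0,0,0.05],[0,0,0,0,0.05],[0,0,0,0,0.05],[0,0,0,0,0.05],[0,0,-0.04,0,0.05],[0,0,-0.045,0,0.05],[0,0,-0.045,0,0.05],[0,-0.045,0,0,0.05],[0,-0.045,0,0,0.05],[0,-0.045,0,0,0.05],[0,-0.045,0,0,0.05],[0,-0.045,0,0,0.05],[0,-0.045,0,0,0.05],[0,0.0,0,0,0.05],[0,0.0,0,0,0.05]]]'
python3 - <<'E'
from h import *
a=optics.grab_frame("top")[...,::-1];b=optics.grab_frame("side")[...,::-1]
g=cv2.cvtColor(np.ascontiguousarray(a),6)
for r in(236,246,256,270,272,276,288): print(r,g[r,336:356])
cv2.imwrite("pics/fin.png",np.vstack([cv2.resize(a[215:300,220:380],(560,298),interpolation=2),cv2.resize(b[180:330,260:440],(360,300),interpolation=2) if 0 else cv2.resize(b[190:290,260:447],(560,300),interpolation=2)]))
E
```

```text
clock: 17.0
tcp_pos: [0.5873, 0.2159, 0.1843]
orientation: [3.098, -0.515, -0.0]
ft_force: [-1.0, -0.3, -1.0]
opening: 0.58
grip_force: 0.0
236 [243 243 243 243 243 243 243 242 243 243 244 248 229 121 201 245 244 242
 240 237]
246 [243 243 243 243 242 242 242 242 241 244 224 117 195 245 244 242 240 238
 208 169]
256 [244 244 244 244 244 244 244 246 237 151 190 245 245 242 239 237 210 169
 187 183]
270 [246 246 246 246 247 248 250 252 201 158 248 250 247 246 246 245 245 245
 245 245]
272 [247 244 244 249 251 213 127 123 124 118 180 249 250 247 246 246 246 246
 246 246]
276 [116 162 233 237 163 125 127 127 120 121 121 195 249 244 242 247 220 235
 236 232]
288 [ 57  54  97 176 246 252 248 252 230  91  37  52  62  57  56  53  56  59
  56  56]
```

View pics/fin.png

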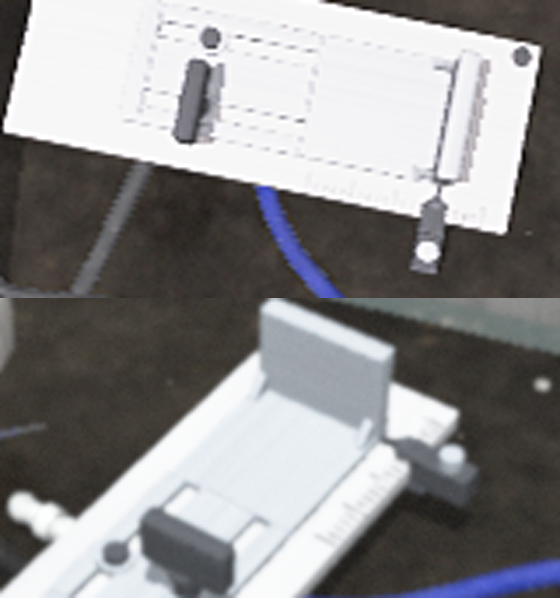

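The bar now lies across the bracket (top crop, (200,60) to (185,140)). The foot's pointer at (438,185) meets the clip tip at (435,198), at about column 344.7 against the clip's 344.4, so they agree to within 1 mm.

```bash
python3 -c "
from cell import ticket;print(ticket.sign_off())"
```

```text
the job is handed in; nothing more can be done
None
```

The bracket's wall sits at the index clip to within about 1 mm, the wing knob is turned clockwise to its stop with its bar across the bracket, and the job is handed in at about 17 s; no verdict came back.

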